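Free the carved corbel from the carving vise and hold it level for gluing

TASK

Unwind the vise's big hex nut anticlockwise, a grip at a time, until both jaws are fully open, leaving the wooden corbel lying on the bed. Then pick the corbel up, keeping it level, and finish still holding it level and steady with its underside at least 12 cm above the vise bed, so that glue can be brushed on its underside; do not put it down or let go. Leave the mallet, gouge, pencil pot and glue bottle where they are.

Things in the scene. Friction and masses are not known exactly. Their poses are not given: they have to be found in the camera images.
- vise: Dark steel self-centring carving vise fixed to the bench, 200 (x) by 360 (y) mm. Origin: centre of its underside, on the bench top; z up. At its y -145 mm a gear housing, 90 by 70 mm, top 78 mm above the bench, carries the hex nut
- bed (a point): On the vise's flat bed, between the middles of the jaws: 30 mm above the bench. Axes as the vise's. The bed is 66 mm wide (x) and runs 125 mm along y either way. The two bright steel jaws, 130 mm long, tops 55 mm above the bench, stand at its +-x sides; closed, their lips reach 8 mm over the corbel's back plate and hold it down; fully open, the lip edges are 44 mm from the middle line
- nut (a joint): Turn of the captive hex nut in rad, about the vertical: grows anticlockwise seen from above, 0 = vise closed, stop at 2.1 = fully open; both jaws slide apart along the vise's x, 8 mm each per rad. Starts between 0 and 0.3. Stays where it is left; about 0.15 N m to turn. It does not rise as it turns
- nut_grip (a point): Point on the axis of the bright steel hex nut at gripping height, 98.5 mm above the bench. Nut 38 mm across flats, from 78.5 to 106.5 mm above the bench, with a 6 mm stud end on top. The frame turns with the nut: its x axis is square to one pair of flats (the others at 60 and 120 degrees), z up; at nut value 0 it stands 30 degrees anticlockwise from the vise's x axis
- corbel: Carved wooden scroll corbel, about 0.42 kg, on the vise bed, its axes parallel to the vise's. Origin: centre of its underside, z up. Back plate 70 (x) by 220 (y) by 14 mm thick; on it a flat-sided block 34 mm wide, y -55 to +45 mm, top at 59 mm; a large scroll, 44 mm wide, radius 29 mm, at y +72, top at 71 mm (the heavy end, away from the nut); a small scroll, 40 mm wide, at y -68, top at 41 mm
- corbel_balance (a point): Point inside the corbel's block over its centre of mass: y +11.5 mm from its origin, 47 mm above its underside (12 mm below the block's top). Gripped here across the block's 34 mm width (x), fingers from above, it hangs in balance. Axes as the corbel's
- mallet: Bystander: wooden mallet lying on the bench, head 75 by 120 by 72 mm, handle 122 mm beyond the head towards its -x. Origin on the bench, 25 mm from the head's centre on the handle side
- gouge: Bystander: carving gouge lying on the bench, 250 mm long along its x, 26 mm wide, 24 mm high. Origin at the handle's blade end, on the bench
- pot: Bystander: steel pencil pot standing on the bench, 76 mm across, 100 mm tall, pencils to 165 mm. Origin: centre of its underside
- glue: Bystander: glue bottle standing on the bench, 60 mm across, 150 mm tall. Origin: centre of its underside
Things that resemble listed ones, but are neither listed nor needed, are in the scene too. Several things have the shape of the corbel; the one meant has the colours described above.

How it is judged:
On the way, in this order (a step that is already met when the one before it is completed fails the run):
1. the nut is wound open (over 1.8 rad of 2.1) with the corbel still lying on the bed (value of joint nut above 1.8 rad and height (world z) of corbel below 0.038 m), for 0.2 s.
2. the corbel is lifted clear, in the fingers, touching no part of the vise (height (world z) of corbel above 0.08 m and contact force between corbel and the fingers above 1 N and contact force between corbel and vise below 0.1 N), for 0.2 s.
At the end, for the whole second after the job is handed in: The corbel is in the fingers (over 2 N), its underside more than 145 mm above the bench (115 mm above the bed), level within 0.12 rad, still (under 20 mm/s and 0.1 rad/s), touching neither the vise nor a bystander; the nut stands open (over 1.8 rad) (height (world z) of corbel above 0.145 m and angle between corbel's own z axis and vertical below 0.12 rad and linear speed of corbel below 0.02 m/s and angular speed of corbel below 0.1 rad/s and contact force between corbel and the fingers above 2 N and contact force between corbel and vise below 0.1 N and contact force between corbel and mallet below 0.1 N and contact force between corbel and gouge below 0.1 N and contact force between corbel and pot below 0.1 N and contact force between corbel and glue below 0.1 N and value of joint nut above 1.8 rad); the arm keeps its last pose, push and grip.
It fails at once if the corbel is tipped more than 0.35 rad (angle between corbel's own z axis and vertical above 0.35 rad).
It fails at once if a bystander is moved more than 30 mm (distance of any of mallet, gouge, pot, glue from where it was at the start of the episode above 0.03 m).
It also fails if it takes over 54 s, if anything falls off the work surface, if the arm or the gripper's body presses on something with over 40 N, if the wrist force passes 120 N, or if a joint passes its speed limit or range.

ROBOT

A 6-joint arm with a two-finger parallel gripper is mounted at the origin on the work surface. World frame = base frame: x ahead of the robot, y to its left, z up, the work surface at z = 0. Lengths are in m, angles in rad, forces in N, time in s.
With the tool pointing down it reaches from about 0.35 to 0.775 m from the base axis. Payload 7.3 kg.
Tool frame: the origin (TCP) lies between the finger pads; the fingertips stand 14 mm ahead of it and the grasp point (between the pads) lies 5 mm behind it; z points along the fingers, y is the line along which they close (so a half turn about z gives the same grasp; the last joint's range is limited). The gripper opens to 92 mm and grips with 3 to 60 N. Pads are 19 mm wide; open, the fingers measure 130 mm over their backs; the gripper's body (75 mm by 190 mm) begins 47 mm behind the grasp point.
Start: joints at [-1.47, 0.342, 1.524, -0, 1.275, -0.146], TCP at [0.128, -0.509, 0.241] pointing down, gripper open.
Joint ranges: [-2.53, 2.53], [-0.77, 2.02], [0.04, 2.7], [-1, 4.14], [0.28, 2.66], [-3.11, 3.11]. Speed limits (rad/s): [2.57, 2.57, 3.14, 3.14, 3.14, 3.14].

INTERFACE

Orientations are given as [roll, pitch, yaw] about the fixed x, y, z axes, in that order (R = Rz(yaw) Ry(pitch) Rx(roll)).
In Python, from cell import robot, eyes gives the robot as it stands. The module is installed in compiled form; this text tells all that it offers.
- The arm moves only by the shell command python3 -m handwheel 'ROWS' [FORCE]. ROWS is JSON, one flat list of numbers, 5 for each row, row after row: the shift along the world's x, y, z in mm, then the turn about the world's z in rad, then the opening, from 0 (shut) to 1 (fully open). In form: [x, y, z, spin, jaw, x, y, z, spin, jaw, ...]. A call has 1 to 8 rows; each row shifts and turns the commanded pose from where the row before left it; what a row does not reach is not made up. A row lasts 1/10 s, in which the tool goes at most 50 mm and 8.59 degrees, less where a joint would pass 70% of its speed; a pose out of reach is approached as far as the arm can. A call with a gripper value outside its range is refused whole. The fingers move at their own pace and stop on an object; FORCE is the grip in N (left out, the last holds). Time passes only in rows, so rows that do not move let the fingers close. It gives the time, the measured TCP pose, the force, the opening and the grip force at its end, in the units of the state.
- robot.observe(): the state, without advancing time (a new reading comes with each control period).
- eyes.read_camera(name): name is "scene" or "top" or "wrist"; returns (picture, depth): 480x640x3 uint8, blue, green, red; 480x640 float32, m along the optical axis (not along the pixel's ray), 0 where there is no reading.
- eyes.calibration(name): a dict with "fx", "fy", "cx", "cy" (pixels), "world_to_cam" (4x4, takes a point from world to camera coordinates). Camera axes: x right, y down, z forward; pixel columns grow to the right and rows downward; lengths in m; the calibration is good to about 2 mm. A picture is of the moment at which its call begins: read the wrist's pose just before it. calibration takes no time and is no camera call; for the wrist camera it gives the pose at the moment of the call.
- robot.hand_in(): hands the job in; it is judged then, once.
The state is a dict: "time": time; "qpos": joint angles; "qvel": joint speeds; "joint_efforts": joint torques, N m; "tool_pos": TCP position; "tool_rot": TCP orientation; "contact_force": force on the tool from outside, world axes, zero at the start; "torque": the same for the moment, N m; "opening": finger opening in m; "grip_force": force on a finger pad.
Only numpy, scipy, OpenCV 4.12 (cv2) and the standard library are available. Lean on these libraries where they do the work, as an engineer would, in place of code of your own. Each camera call takes 0.05 s, during which the arm holds its last target. There are 200 camera calls.

## Working session

There is one attempt and no reset: what is moved stays moved. The work goes in short steps, Python scripts to look and compute and a shell command to move; the robot and the scene stay as the last step left them, time stands still between calls to the robot, and variables do not carry over. Pictures are saved under pics/ and viewed, at most 10 in all, crops included, and the job is handed in when it is done.

```bash
mkdir -p pics; cat > h.py <<'E'
import numpy as np, cv2
from cell import robot, eyes
def grab(n):
    c=eyes.calibration(n); p,d=eyes.read_camera(n); np.savez('%s.npz'%n,p=p,d=d,W=c['world_to_cam'],K=[c['fx'],c['fy'],c['cx'],c['cy']]); return p
def cloud(n):
    f=np.load('%s.npz'%n); d=f['d']; fx,fy,cx,cy=f['K']; v,u=np.mgrid[:480,:640]
    P=np.stack([(u-cx)/fx*d,(v-cy)/fy*d,d,np.ones_like(d)],-1)@np.linalg.inv(f['W']).T
    P=P[...,:3]; P[d==0]=np.nan; return f['p'],P
E
python3 - <<'E'
from h import *
cv2.imwrite('pics/top.png',grab('top')); cv2.imwrite('pics/scene.png',grab('scene'))
print(robot.observe())
E
```

```text
{'time': 0.1, 'qpos': array([-1.47000779e+00,  3.42643794e-01,  1.52491460e+00, -1.17557918e-05,
        1.27541357e+00, -1.46043347e-01]), 'qvel': array([ 0.00139318, -0.00204515, -0.00233299, -0.00100529, -0.00121433,
        0.00037922]), 'joint_efforts': array([ 2.01208502e-03, -4.32004738e+01, -2.44696355e+01,  7.19288900e-02,
        5.26233972e-02, -5.59452951e-05]), 'tool_pos': array([ 0.12823586, -0.50874107,  0.24012166]), 'tool_rot': array([-3.14022639e+00, -1.89601419e-04,  2.46835188e-01]), 'contact_force': array([ 0.65911751, -0.15146791, -0.28182612]), 'torque': array([-0.00451607,  0.01853586,  0.00210153]), 'grip_force': 0.0, 'opening': 0.09170977685676206}
```

View pics/top.png

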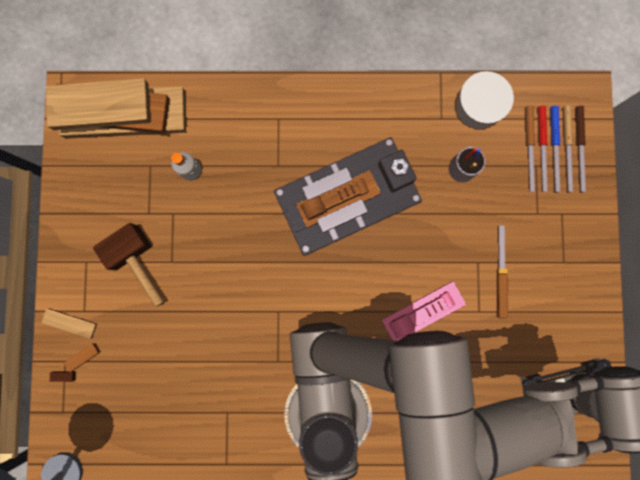

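View pics/scene.png

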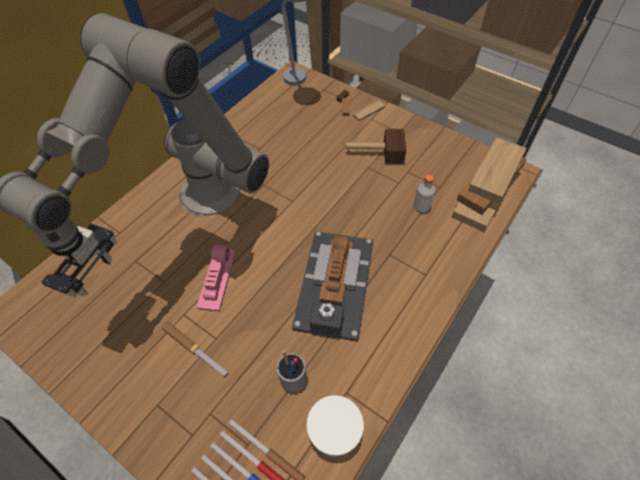

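The top view shows the vise centred near (348,196) with its nut at (400,167) and the brown corbel on it. The pot is at (467,163), the gouge at (502,270), the glue at (185,165) and the mallet at (125,245). The pink corbel at (425,310) is a decoy.

```bash
python3 - <<'E'
from h import *
p,P=cloud('top')
for u,v in [(400,167),(348,196),(467,163),(502,270)]: print(u,v,P[v,u].round(3))
# vise: dark/grey pixels near, z>0.01
z=P[...,2]; roi=np.zeros(z.shape,bool); roi[125:260,265:428]=1
m=roi&(z>0.012)
pts=P[m]; r=cv2.minAreaRect((pts[:,:2]*1000).astype(np.float32)); print('vise rect',r, cv2.boxPoints(r).round(1).tolist())
for a,b in [(.068,.082),(.095,.13)]:
  q=P[roi&(z>a)&(z<b)]; q=q[(q[:,1]<-0.02)|(a<.06)]; print(a,len(q),q.mean(0).round(4),cv2.minAreaRect((q[:,:2]*1000).astype(np.float32)))
c=p[145:190,375:425]; cv2.imwrite('pics/nut.png',cv2.resize(c,None,fx=12,fy=12,interpolation=cv2.INTER_CUBIC))
E
```

```text
400 167 [ 0.645 -0.182  0.116]
348 196 [ 0.574 -0.049  0.092]
467 163 [ 0.66  -0.359  0.1  ]
502 270 [ 0.384 -0.466  0.021]
vise rect ((587.9507446289062, -48.53797912597656), (308.6676330566406, 445.1711120605469), 4.176012992858887) [[417.79998779296875, 162.1999969482422], [450.20001220703125, -281.79998779296875], [758.0999755859375, -259.29998779296875], [725.7000122070312, 184.6999969482422]]
0.068 697 [ 0.6388 -0.1638  0.0766] ((618.4739990234375, -113.46539306640625), (90.62777709960938, 219.77056884765625), 24.401321411132812)
0.095 216 [ 0.6441 -0.1708  0.107 ] ((618.6995239257812, -110.80581665039062), (40.413333892822266, 192.6934051513672), 23.170780181884766)
```

View pics/nut.png

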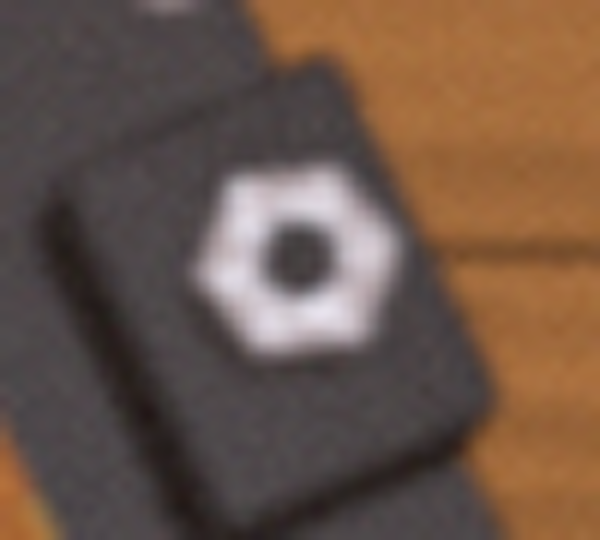

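The nut crop shows the hex centred at about (300,258), which is full-image (399.5,166). Its top and bottom flats tilt about 4° anticlockwise, so nut q is roughly 0.15. The joint ranges allow a single grip with tool yaw from about 34° to 145°. I'll move above the nut first and check with the wrist camera.

```bash
python3 -m handwheel '[40,25.5,0,0.05,1,40,25.5,0,0.05,1,40,25.5,0,0.05,1,40,25.5,0,0.05,1,40,25.5,0,0.05,1,40,25.5,0,0.05,1,40,25.5,0,0.05,1,40,25.5,0,0,1]'; python3 -m handwheel '[40,25.5,0,0,1,40,25.5,0,0,1,40,25.5,0,0,1,40,25.5,0,0,1,30,25,0,0,1,0,0,0,0,1,0,0,0,0,1]'
python3 - <<'E'
from h import *
cv2.imwrite('pics/w1.png',grab('wrist'));s=robot.observe();print(s['time'],s['tool_pos'],s['tool_rot'],s['qpos'])
f=np.load('top.npz');fx,fy,cx,cy=f['K'];T=np.linalg.inv(f['W'])
r=T[:3,:3]@[(399.5-cx)/fx,(166-cy)/fy,1];o=T[:3,3];print(o+r*(.1065-o[2])/r[2])
E
```

```text
time: 0.9
tool_pos: [0.4496, -0.3036, 0.2405]
tool_rot: [-3.141, 0.0, 0.598]
contact_force: [0.6, -1.1, -0.6]
opening: 0.0922
grip_force: 0.0
time: 1.6
tool_pos: [0.6383, -0.1773, 0.2396]
tool_rot: [-3.14, 0.001, 0.599]
contact_force: [-0.4, -0.2, 0.7]
opening: 0.0917
grip_force: 0.0
1.65 [ 0.63774273 -0.17820022  0.24000299] [-3.14061175e+00  1.28052465e-03  5.97133541e-01] [-3.87866825e-01  6.04830428e-01  1.09569329e+00 -5.29062348e-04
  1.44259427e+00  5.85864631e-01]
[ 0.65022347 -0.1824076   0.1065    ]
```

View pics/w1.png

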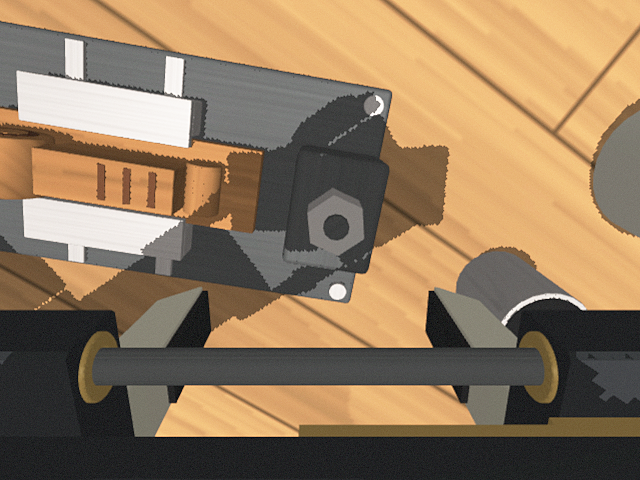

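The wrist view shows the nut at (336,222), with its left and right flats nearly square to the closing line. The corbel and jaws are to its left. I'll take the metric fit from depth.

```bash
python3 - <<'E'
from h import *
from scipy.optimize import minimize
p,P=cloud('wrist'); z=P[...,2]
roi=np.zeros(z.shape,bool); roi[150:275,270:400]=1
def fit(m):
    n,l,s,_=cv2.connectedComponentsWithStats(m.astype(np.uint8)); k=1+np.argmax(s[1:,4]); m=(l==k)
    q=P[m]; h=cv2.convexHull((q[:,:2]*1000).astype(np.float32)); return q,h[:,0]
q,h=fit(roi&(z>.1035)&(z<.1095)); print('nut',len(q),q.mean(0),np.nanmedian(q[:,2]))
best=[]
for a in np.arange(0,60,.5):
    w=[np.ptp(h@[np.cos(t),np.sin(t)]) for t in np.deg2rad([a,a+60,a+120])]; best.append((sum(w),a,np.round(w,1)))
b=min(best,key=lambda x:x[0]); print('hex',b)
A=[];B=[]
for t in np.deg2rad([b[1],b[1]+60,b[1]+120]):
    e=np.array([np.cos(t),np.sin(t)]);A.append(e);B.append(((h@e).max()+(h@e).min())/2)
print('centre',np.linalg.lstsq(np.array(A),np.array(B),rcond=None)[0])
q,h=fit(roi&(z>.072)&(z<.084)); print('housing',q[:,2].mean(),cv2.minAreaRect(h))
p2=z.copy(); jm=(z>.049)&(z<.06)&(p.min(-1)>100)
n,l,s,c=cv2.connectedComponentsWithStats(jm.astype(np.uint8))
for k in range(1,n):
    if s[k,4]>800: print('jaw',c[k],s[k,4],cv2.minAreaRect((P[l==k][:,:2]*1000).astype(np.float32)))
p,P=cloud('top');z=P[...,2];roi=np.zeros(z.shape,bool);roi[125:260,265:428]=1
q,h=fit(roi&(z>.014)); 
for a in (0.010,.02): q,h=fit(roi&(z>a)&(p[...,2]<110)); print('vise',cv2.minAreaRect(h))
E
```

```text
nut 2022 [ 0.64978063 -0.18345386  0.10643643] 0.10644579318888978
hex (np.float64(115.04173148139765), np.float64(8.5), array([38.2, 38.7, 38.1]))
centre [ 649.00321159 -184.10710309]
housing 0.07763106540428494 ((648.9921875, -184.11141967773438), (90.19285583496094, 70.13841247558594), 24.75995445251465)
jaw [103.17583845 109.40505432] 8468 ((614.1991577148438, 3.9754638671875), (35.993289947509766, 131.05770874023438), 24.8498477935791)
jaw [102.31148782 227.96200999] 6607 ((528.0997314453125, -36.26142120361328), (36.987754821777344, 130.46372985839844), 24.80443000793457)
vise ((588.3126220703125, -50.21923828125), (200.1156463623047, 360.22332763671875), 25.04238510131836)
vise ((661.7401733398438, -166.929931640625), (147.61085510253906, 103.97022247314453), 13.202277183532715)
```

```bash
python3 -m handwheel '[11,-6,0,0.075,1,0,0,-40,0,1,0,0,-40,0,1,0,0,-40,0,1,0,0,-24,0,1,0,0,0,0,0.4,0,0,0,0,0.35,0,0,0,0,0.3]' 30; python3 -m handwheel '[0,0,0,0,0.2,0,0,0,0,0.2,0,0,0,0,0.2]' 30
```

```text
time: 2.45
tool_pos: [0.6501, -0.1852, 0.0993]
tool_rot: [3.138, -0.002, 0.671]
contact_force: [-0.1, -0.3, -0.3]
opening: 0.0726
grip_force: 0.0
time: 2.75
tool_pos: [0.6496, -0.1842, 0.0976]
tool_rot: [3.14, -0.001, 0.672]
contact_force: [0.4, -0.2, 0.1]
opening: 0.0483
grip_force: 0.0
```

```bash
python3 -m handwheel '[0,0,0,0,0.2,0,0,0,0,0.2,0,0,0,0,0.2,0,0,0,0,0.2]' 40
```

```text
time: 3.15
tool_pos: [0.6496, -0.1843, 0.097]
tool_rot: [3.141, -0.0, 0.672]
contact_force: [0.3, -1.8, 0.9]
opening: 0.0377
grip_force: 40.0
```

```bash
python3 -m handwheel '[0,0,0,0.05,0.2,0,0,0,0.1,0.2,0,0,0,0.12,0.2,0,0,0,0.12,0.2,0,0,0,0.12,0.2,0,0,0,0.12,0.2,0,0,0,0.12,0.2,0,0,0,0.12,0.2]'
```

```text
time: 3.95
tool_pos: [0.6492, -0.1841, 0.097]
tool_rot: [-3.141, -0.0, 1.546]
contact_force: [-1.0, -0.3, 2.5]
opening: 0.0376
grip_force: 39.9
```

```bash
python3 -m handwheel '[0,0,0,0.12,0.2,0,0,0,0.12,0.2,0,0,0,0.12,0.2,0,0,0,0.12,0.2,0,0,0,0.12,0.2,0,0,0,0.12,0.2,0,0,0,0.12,0.2,0,0,0,0.1,0.2]'; python3 -m handwheel '[0,0,0,0,0.2,0,0,0,0,0.2]'
```

```text
time: 4.75
tool_pos: [0.6487, -0.1843, 0.097]
tool_rot: [-3.141, -0.001, 2.486]
contact_force: [-2.8, -0.9, 3.5]
opening: 0.0376
grip_force: 39.9
time: 4.95
tool_pos: [0.6487, -0.1843, 0.097]
tool_rot: [-3.141, -0.001, 2.479]
contact_force: [-4.0, -2.0, 5.9]
opening: 0.0376
grip_force: 40.0
```

```bash
python3 -m handwheel '[0,0,0,0,0.6,0,0,0,0,0.9,0,0,0,0,0.9,0,0,0,0,0.9,0,0,30,0,0.9,0,0,40,0,0.9,0,0,40,0,0.9,0,0,40,0,0.9]'; python3 -m handwheel '[-16,36,10,-0.12,1,-16,36,0,-0.12,1,-16,36,0,-0.12,1,-16,36,0,-0.115,1,0,0,0,0,1,0,0,0,0,1,0,0,0,0,1]'
python3 - <<'E'
from h import *
cv2.imwrite('pics/w2.png',grab('wrist'));s=robot.observe();print(s['time'],s['tool_pos'],s['tool_rot'])
E
```

```text
time: 5.75
tool_pos: [0.6492, -0.1839, 0.2482]
tool_rot: [3.141, -0.0, 2.482]
contact_force: [1.4, 0.6, -1.0]
opening: 0.0827
grip_force: 0.0
time: 6.45
tool_pos: [0.5857, -0.0408, 0.2567]
tool_rot: [3.141, 0.001, 2.007]
contact_force: [-0.1, -0.2, 0.6]
opening: 0.0918
grip_force: 0.0
6.5 [ 0.58574537 -0.04110134  0.25652613] [3.14153048e+00 2.80693463e-04 2.00643001e+00]
```

View pics/w2.png

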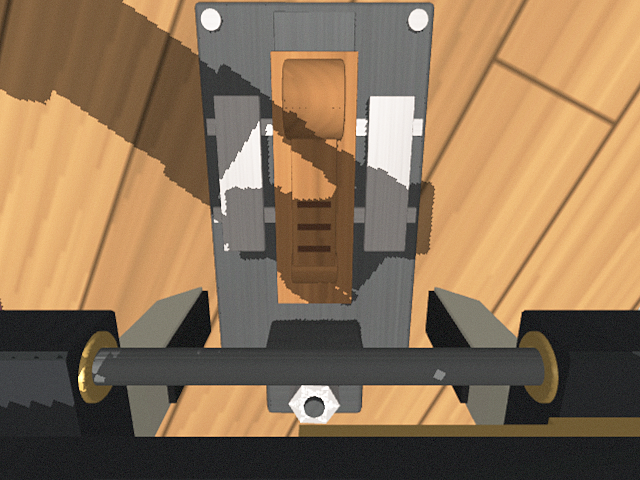

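The wrist view shows both jaws open (x≈215–265 and 365–415) and clear of the corbel plate (275–355). The block is at about (315,190), and the big scroll is at the top (313,95). Next I'll measure it.

```bash
python3 - <<'E'
from h import *
p,P=cloud('wrist'); z=P[...,2]
a=np.deg2rad(24.8); ex=np.array([np.cos(a),np.sin(a)]); ey=np.array([-np.sin(a),np.cos(a)])
n0=np.array([.649,-.1841]); V=(P[...,:2]-n0); X=V@ex*1000; Y=V@ey*1000-145
# now X,Y in vise frame mm (centre = nut +145)
B=p.astype(int); br=(B[...,2]-B[...,0]>25)&(z>.036)&(abs(X)<60)&(Y>-110)
hull=cv2.minAreaRect(np.stack([X[br],Y[br]],1).astype(np.float32)); print('corbel rect',hull)
bl=br&(z>.082)&(Y<30)&(Y>-60); print('block',z[bl].mean(),cv2.minAreaRect(np.stack([X[bl],Y[bl]],1).astype(np.float32)))
sc=br&(z>.096);print('scroll',np.percentile(X[sc],[1,99]),np.median(Y[sc]),z[sc].max())
for s in (1,-1):
  j=(z>.049)&(z<.06)&(B.max(-1)-B.min(-1)<20)&(s*X>25)&(abs(Y)<75)
  print('jaw',np.percentile(X[j],[1,99]))
s,t=X[bl].mean()/1000,0
E
```

```text
corbel rect ((0.01309967041015625, 28.151954650878906), (119.92317962646484, 219.4490509033203), 0.020892934873700142)
block 0.10256487598036439 ((-4.238121032714844, 1.5353031158447266), (57.02671813964844, 111.57199096679688), 89.78657531738281)
scroll [-45.82975268  58.96208045] 36.648191914302885 0.3383798139674125
jaw [43.61728484 79.06465202]
jaw [-79.63715927 -44.20515778]
```

```bash
python3 - <<'E'
from h import *
p,P=cloud('wrist'); z=P[...,2]
a=np.deg2rad(24.8); ex=np.array([np.cos(a),np.sin(a)]); ey=np.array([-np.sin(a),np.cos(a)])
n0=np.array([.649,-.1841]); V=(P[...,:2]-n0); X=V@ex*1000; Y=V@ey*1000-145
def rect(n,m):
    _,l,s,_=cv2.connectedComponentsWithStats(m.astype(np.uint8)); m=l==1+np.argmax(s[1:,4])
    print(n,m.sum(),z[m].mean(),X[m].min(),X[m].max(),Y[m].min(),Y[m].max(),cv2.minAreaRect(np.stack([X[m],Y[m]],1).astype(np.float32))[2])
roi=np.zeros(z.shape,bool); roi[:312,:]=1; roi&=(abs(X)<42)&(Y>-110)
rect('all',roi&(z>.039)&(z<.105))
rect('block',roi&(z>.086)&(z<.092)&(Y<35))
rect('scroll',roi&(z>.093)&(z<.105))
E
```

```text
all 20296 0.07008664760002212 -35.38969669884146 34.886997492148026 -81.57472177794293 137.88834038794306 0.05364612862467766
block 3248 0.08919409606686693 -17.25951307744366 16.77335413817298 -27.03101836772973 34.90034032512301 89.11678314208984
scroll 3622 0.09841626986700969 -22.3698595357046 21.617956363003103 79.82948619664282 121.21685922792636 0.009533421136438847
```

```bash
python3 -m handwheel '[-14.4,24.6,0,-0.003,0.8,0,0,-45,0,0.8,0,0,-45,0,0.8,0,0,-45,0,0.8,0,0,-30,0,0.8,0,0,-18,0,0.8,0,0,0,0,0.8,0,0,0,0,0.8]' 40; python3 -m handwheel '[0,0,0,0,0.1,0,0,0,0,0.1,0,0,0,0,0.1,0,0,0,0,0.1,0,0,0,0,0.1,0,0,0,0,0.1,0,0,0,0,0.1,0,0,0,0,0.1]' 40
```

```text
time: 7.3
tool_pos: [0.5714, -0.0163, 0.0739]
tool_rot: [3.141, 0.0, 2.003]
contact_force: [0.3, -0.6, -0.1]
opening: 0.0736
grip_force: 0.0
time: 8.1
tool_pos: [0.5709, -0.0155, 0.074]
tool_rot: [3.142, 0.0, 2.004]
contact_force: [-2.4, 0.6, 3.9]
opening: 0.0339
grip_force: 40.0
```

Gripped at 33.9 mm opening, which matches the block width. Now lifting gently.

```bash
python3 -m handwheel '[0,0,5,0,0.1,0,0,10,0,0.1,0,0,15,0,0.1,0,0,20,0,0.1,0,0,20,0,0.1,0,0,20,0,0.1,0,0,20,0,0.1,0,0,20,0,0.1]'; python3 -m handwheel '[0,0,15,0,0.1,0,0,10,0,0.1,0,0,5,0,0.1,0,0,0,0,0.1,0,0,0,0,0.1,0,0,0,0,0.1,0,0,0,0,0.1,0,0,0,0,0.1]'
python3 - <<'E'
from h import *
cv2.imwrite('pics/s2.png',grab('scene'))
grab('wrist'); p,P=cloud('wrist'); z=P[...,2]
roi=np.zeros(z.shape,bool); roi[:300]=1
m=roi&(z>.14)&(z<.29)&(p[...,2].astype(int)-p[...,0]>25)
print(robot.observe()['tool_pos'],m.sum(),np.percentile(z[m],[1,25,50,75,99]))
a=np.deg2rad(24.8);Y=(P[...,:2]-[.5713,-.0165])@[-np.sin(a),np.cos(a)]
for lo,hi in [(.180,.198),(.19,.215),(.215,.26)]:
  k=m&(z>lo)&(z<hi); 
  if k.sum()>50: print(lo,k.sum(),z[k].mean(),np.polyfit(Y[k],z[k],1))
E
```

```text
time: 8.9
tool_pos: [0.5706, -0.0154, 0.2048]
tool_rot: [-3.141, -0.0, 2.004]
contact_force: [0.9, -0.1, -4.1]
opening: 0.0338
grip_force: 40.0
time: 9.7
tool_pos: [0.5707, -0.0155, 0.2333]
tool_rot: [-3.141, -0.0, 2.004]
contact_force: [-0.1, -1.4, -5.4]
opening: 0.0335
grip_force: 40.0
[ 0.57085161 -0.01550947  0.23353088] 37786 [0.2023084  0.23872614 0.25230434 0.25846347 0.26096074]
0.19 9033 0.2034751286298717 [0.00040618 0.20344927]
0.215 25380 0.2534664081154011 [0.02576358 0.25193907]
```

View pics/s2.png

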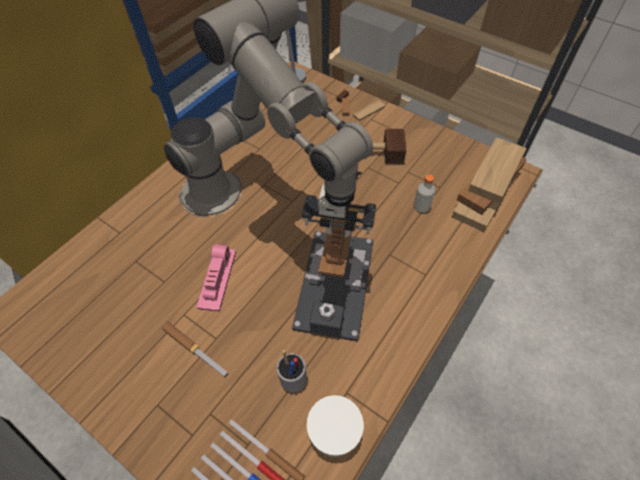

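The scene view shows the corbel held at about (335,255), clear above the open vise, with the bystanders where they were. The plate is level (slope under 0.001) and its underside is about 0.19 m above the bench. Handing in.

```bash
python3 -c "
from cell import robot
print(robot.hand_in())"
```

```text
the job is handed in; nothing more can be done
None
```

I opened the vise fully in one grip of the nut, and the arm now holds the corbel level and steady, its underside about 16 cm above the bed. The mallet, gouge, pencil pot and glue were not touched. The job is handed in, and no verdict came back.

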